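Deburr the end of a clamped pipe

TASK

Push the clamp jaw fully home against the pipe. Then press the blade arm down by its orange-rimmed cup before it reaches the red mark and, keeping the blade down on the pipe's edge without a break, run it counter-clockwise (seen from above) one full circle from the mark to the mark again; stop less than 30 degrees past the mark, let the arm spring back up and let go. Leave the jaw shut and the other things on the bench alone.

Things in the scene. Friction and masses are not known exactly. Their poses are not given: they have to be found in the camera images.
- fixture: Blue fixture fixed to the bench: deck 265 x 160 mm, 18 mm thick, from x = -165 to +100 mm. Origin on the pipe's upright axis at bench level; x points from the jaw towards the fixed V-block behind the pipe, y from the axis to the red mark, z up. The mark is a stripe on the deck and a red pin 72 mm from the axis, top 88 mm above the bench. A steel post on the axis reaches 139 mm above the bench.
- jaw (a joint): Slide of the clamp jaw along the fixture's x, m: it starts open somewhere from 0.000 to 0.020; 0.050 is fully home against the pipe (end stop). It stays where it is left; pushing it takes about 2.5 N plus a little more when moved fast.
- jaw_pad (a point): Middle of the outer face (the face away from the pipe, looking along the fixture's -x) of the jaw's upright orange push plate: 70 mm wide along the fixture's y, 12 mm thick, from 20 to 72 mm above the bench; this point is 50 mm above the bench and moves with the jaw.
- swing (a joint): Turn of the blade arm about the pipe axis, rad, growing counter-clockwise seen from above. 0 = the arm and its cup lie over the red mark (the fixture's +y), 2 pi = over the mark again after a full circle. It starts a little clockwise of the mark (-0.5 to -0.2); stops at -0.8 and 7.2. Light friction: it stays where it is left.
- press (a joint): How far the blade arm is pressed down, m: 0 = sprung up, 0.012 = down on its stop. The sprung blade first touches the pipe's edge at 0.006 and bears on it from 0.007 to 0.012. Needs about 3 N to start moving and about 9 N on the stop; it springs back up when released.
- cup_floor (a point): Centre of the inner floor of the cup on the arm's end, its handle: put closed fingertips in, press down and push it round. Black floor, orange rim, 60 mm outer, 50 mm inner diameter, 20 mm deep, open upwards, centre 65 mm from the pipe axis; it spins freely on the arm, so its orientation means nothing. Floor 126 mm above the bench with the arm up, up to 12 mm lower when pressed.
- blade: The steel deburring blade, a rounded tip of 7 mm under the arm, 29 mm from the pipe axis, sprung; it runs along the pipe's upper inner edge. Origin on the pipe axis at bench level, not at the tip.
- pipe: The pipe to be deburred: a loose steel piece 75 mm tall, outer diameter 64 mm, inner 54 mm, standing over the fixture's pilot post on the deck. Origin at the centre of its lower end; its upper edge is 93 mm above the bench.
- pipe_mid (a point): The pipe's centre, half-way up its axis, 55 mm above the bench. z along the pipe.
- mallet: Bystander: rubber mallet, 268 mm long, lying left of the fixture. Origin under its middle.
- small_tub: Bystander: cream lidded tub, 159 mm across, 150 mm tall, on the left. Origin under its middle.
- carton: Bystander: small cardboard carton, 70 x 101 x 50 mm, on the right. Origin under its middle.
- clamp: Bystander: steel pipe clamp ring, 80 x 97 x 16 mm, lying on the right. Origin under its middle.
There are look-alikes about, which are no part of the job. Leave any purple, turquoise or yellow look-alike of the pipe alone.

How it is judged:
On the way, in this order (a step that is already met when the one before it is completed fails the run):
1. the jaw is fully home (value of joint jaw above 0.046 m and value of joint press below 0.004 m), for 0.2 s.
2. before the mark, the blade is pressed onto the pipe's edge (value of joint jaw above 0.046 m and value of joint swing below 0.05 rad and value of joint press above 0.007 m and contact force between blade and pipe above 0.3 N), for 0.1 s.
3. the blade is half-way round, on the edge (value of joint swing between 3.14 and 4.2 rad and value of joint press above 0.007 m and contact force between blade and pipe above 0.3 N), for 0.05 s.
4. the blade is back at the mark after a full circle, still on the edge (value of joint swing above 6.26 rad and value of joint press above 0.007 m and contact force between blade and pipe above 0.3 N), for 0.05 s.
At the end, for the whole second after the job is handed in: The jaw is within 4 mm of its home stop; the arm has gone one full circle and rests, sprung up (within 2 mm), between the red mark and 38 degrees past it (5 degrees short is allowed); the pipe stands upright (within 3 degrees) over the pilot, within 5 mm of the axis (value of joint jaw above 0.046 m and value of joint swing between 6.2 and 6.95 rad and value of joint press below 0.002 m and velocity of joint swing between -0.05 and 0.05 rad/s and horizontal distance between pipe_mid and fixture below 0.005 m and z of pipe_mid in the frame of fixture below 0.06 m and angle between pipe_mid's own z axis and vertical below 0.06 rad); the robot touches nothing.
It fails at once if the blade came off the edge (arm pressed down less than 6.5 mm) between the mark and the mark again (value of joint swing between 0.06 and 6.2 rad and value of joint press below 0.0065 m).
It fails at once if the blade arm was pressed down on the pipe's edge while the jaw was not home (value of joint press above 0.007 m and value of joint jaw below 0.044 m).
It fails at once if a bystander was moved more than 25 mm (distance of any of mallet, small_tub, carton, clamp from where it was at the start of the episode above 0.025 m).
It also fails if it takes over 58 s, if anything falls off the work surface, if the arm or the gripper's body presses on something with over 40 N, if the wrist force passes 120 N, or if a joint passes its speed limit or range.

ROBOT

A 6-joint arm with a two-finger parallel gripper is mounted at the origin on a cart in front of the work surface, level with it; the furniture and walls round the work are solid. World frame = base frame: x ahead of the robot, y to its left, z up, the work surface at z = 0. Lengths are in m, angles in rad, forces in N, time in s.
With the tool pointing down it reaches from about 0.35 to 0.85 m from the base axis. Payload 8.1 kg.
Tool frame: the origin (TCP) lies at the very end of the fingers, on their centre line; the grasp point (between the pads) lies behind it (env.grip_point_offset is the z of the grasp point in the tool frame, in m); z points along the fingers, y is the line along which they close (so a half turn about z gives the same grasp; the last joint's range is limited). The gripper opens to 93 mm and grips with 3 to 60 N. Pads are 15 mm wide; open, the fingers measure 128 mm over their backs; the gripper's body (75 mm by 188 mm) begins 65 mm behind the grasp point.
Start: joints at [1.137, 0.13, 1.488, -0, 1.523, -0.085], TCP at [0.205, 0.564, 0.219] pointing down, gripper open.
Joint ranges: [-2.96, 2.96], [-0.89, 2.26], [0.02, 2.5], [-1.34, 4.48], [0, 2.73], [-2.66, 2.66]. Speed limits (rad/s): [2.39, 2.39, 2.79, 3.14, 3.14, 3.14].

INTERFACE

Orientations are given as a rotation vector (axis times angle).
In Python, from rig import env gives the robot as it stands. The module is installed in compiled form; this text tells all that it offers.
- The arm moves only by the shell command python3 -m crank 'ROWS' [OPENING]. ROWS is JSON, one flat list of numbers, 4 for each row, row after row: the shift along the tool's x, y, z in cm, then the turn about the tool's z in degrees. In form: [tx, ty, tz, turn, tx, ty, tz, turn, ...]. A call has 1 to 12 rows; each row is the pose to reach, as a shift and turn from the pose commanded when the call began, along the tool's axes at that moment; what a row does not reach only later rows make up. A row lasts 1/12 s, in which the tool goes at most 41.7 mm and 7.16 degrees, less where a joint would pass 70% of its speed; a pose out of reach is approached as far as the arm can. A call with a gripper value outside its range is refused whole. OPENING is the finger opening in cm, from 0 to 9.3, set as the call begins (- or left out, the last holds). The fingers move at their own pace and stop on an object; the grip force is fixed at half the most. Time passes only in rows, so rows that repeat a pose let the fingers close. It gives the time, the measured TCP pose, the force, the opening and the grip force at its end, in the units of the state.
- env.read_state(): the state, without advancing time (a new reading comes with each control period).
- env.read_camera(name): name is "scene" or "side" or "wrist"; returns (picture, depth): 384x512x3 uint8, red, green, blue; 384x512 float32, m along the optical axis (not along the pixel's ray), 0 where there is no reading.
- env.get_calibration(name): a dict with "fx", "fy", "cx", "cy" (pixels), "R" (3x3) and "t" (3): a world point X has camera coordinates R X + t; the wrist camera has in their place "hand_eye" (4x4, takes a point from camera to tool coordinates, whose origin is the TCP and whose axes are the flange's). Camera axes: x right, y down, z forward; pixel columns grow to the right and rows downward; lengths in m; the calibration is good to about 2 mm. The wrist camera is an equidistant fisheye: a pixel r from the principal point sees the ray r / f radians off the axis. A picture is of the moment at which its call begins: read the wrist's pose just before it. get_calibration takes no time and is no camera call.
- env.job_done(): hands the job in; it is judged then, once.
The state is a dict: "t": time; "joint_positions": joint angles; "dq": joint speeds; "joint_torque": joint torques, N m; "eef_pos": TCP position; "tcp_rot": TCP orientation; "ft_force": force on the tool from outside, world axes, zero at the start; "moment": the same for the moment, N m; "width": opening from 0.0 (shut) to 1.0 (fully open); "grip_force": force on a finger pad.
Only numpy, scipy, OpenCV 4.12 (cv2) and the standard library are available. Lean on these libraries where they do the work, as an engineer would, in place of code of your own. Each camera call takes 0.05 s, during which the arm holds its last target. There are 200 camera calls.

## Working session

There is one attempt and no reset: what is moved stays moved. The work goes in short steps, Python scripts to look and compute and a shell command to move; the robot and the scene stay as the last step left them, time stands still between calls to the robot, and variables do not carry over. Pictures are saved under pics/ and viewed, at most 10 in all, crops included, and the job is handed in when it is done.

```bash
mkdir -p pics; python3 - <<'E'
from rig import env
import cv2,numpy as np
s=env.read_state();print(s)
for n in("scene","side"):
    p,d=env.read_camera(n);np.savez(f"{n}.npz",p=p,d=d);cv2.imwrite(f"pics/{n}0.png",p[...,::-1]);c=env.get_calibration(n);print(n,c)
E
```

```text
{'t': 0.0, 'joint_positions': array([ 1.13658392e+00,  1.31161251e-01,  1.48926558e+00,  2.42626230e-05,
        1.52301500e+00, -8.53783847e-02]), 'dq': array([-1.21910178e-03,  1.17887664e-03,  1.13807563e-04,  1.16525786e-03,
       -1.23741787e-03, -6.00906638e-05]), 'joint_torque': array([ 6.83760081e-04, -5.59829485e+01, -4.91767824e+01,  7.68968370e-02,
        3.55202460e-02, -1.74468059e-04]), 'eef_pos': array([0.20479844, 0.56335837, 0.21759493]), 'tcp_rot': array([-5.45088333e-01, -3.09343559e+00,  2.79697859e-03]), 'ft_force': array([ 0.2023774 , -0.017732  , -0.98826375]), 'moment': array([-0.02267796, -0.00413175, -0.04961722]), 'grip_force': 0.0, 'width': 0.9973106803687608}
scene {'fx': 469.9640091428321, 'fy': 469.9640091428321, 'cx': 250.0601121347149, 'cy': 186.65846556614267, 'R': array([[ 0.72281415, -0.69103335, -0.00355081],
       [-0.33171008, -0.34244869, -0.87903203],
       [ 0.60622448,  0.63655463, -0.47674949]]), 't': array([-0.32477939,  0.28629556,  1.46243987])}
side {'fx': 364.464888521123, 'fy': 364.464888521123, 'cx': 250.80702404623767, 'cy': 195.14548763671738, 'R': array([[ 0.82603883, -0.56357986,  0.00613094],
       [-0.32776327, -0.48919508, -0.80824465],
       [ 0.45850964,  0.66563197, -0.58881491]]), 't': array([-0.40531579,  0.30790039,  0.96631864])}
```

View pics/scene0.png

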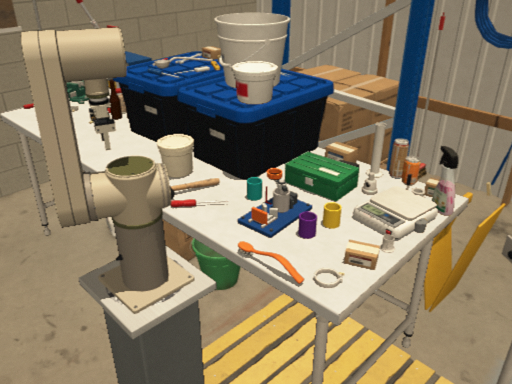

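View pics/side0.png

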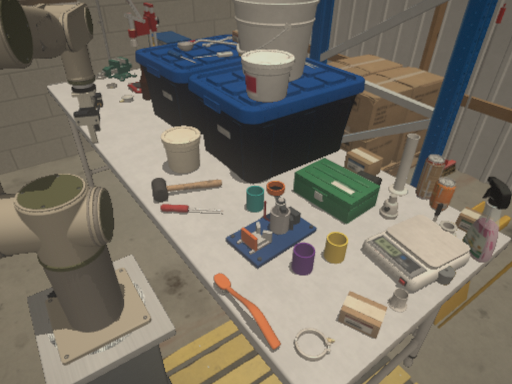

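The side view shows the blue fixture at (272,235), its orange push plate at (249,238), the grey pipe at (281,218), and the orange-rimmed cup at (276,188). The look-alikes are turquoise (255,200), purple (303,258) and yellow (336,247). The real pipe is the grey steel one on the fixture.

```bash
cat > h.py <<'E'
import cv2,numpy as np
from rig import env
def plane(n,uv,z):
    c=env.get_calibration(n);uv=np.atleast_2d(uv).astype(float)
    r=np.c_[(uv[:,0]-c['cx'])/c['fx'],(uv[:,1]-c['cy'])/c['fy'],np.ones(len(uv))]@c['R']
    o=-c['R'].T@c['t'];return o+r*((z-o[2])/r[:,2])[:,None]
E
python3 - <<'E'
from h import *
box={"scene":(230,150,320,240),"side":(215,170,325,270)}
for n in box:
    p=np.load(n+".npz")['p'];x0,y0,x1,y1=box[n];h=cv2.cvtColor(p,cv2.COLOR_RGB2HSV)
    def mask(lo,hi):
        m=cv2.inRange(h,lo,hi);k=np.zeros_like(m);k[y0:y1,x0:x1]=m[y0:y1,x0:x1];return k
    b=mask((105,120,40),(122,255,255))
    cs,_=cv2.findContours(b,cv2.RETR_EXTERNAL,cv2.CHAIN_APPROX_NONE)
    c=np.vstack([q for q in cs if cv2.contourArea(q)>30])[:,0]
    W=plane(n,c,.018)[:,:2].astype(np.float32)
    print(n,'deck',cv2.minAreaRect(W))
    print(cv2.approxPolyDP(cv2.convexHull(W),.02,True)[:,0].round(3).tolist())
    o=mask((3,150,80),(16,255,255))
    cs,_=cv2.findContours(o,cv2.RETR_EXTERNAL,cv2.CHAIN_APPROX_NONE)
    for q in cs:
        if cv2.contourArea(q)>15: 
            e=cv2.fitEllipse(q);print('orange',cv2.contourArea(q),cv2.boundingRect(q),e,plane(n,[e[0]],.146).round(3),plane(n,[e[0]],.05).round(3))
    big=cv2.resize(p[y0:y1,x0:x1],None,fx=5,fy=5,interpolation=cv2.INTER_CUBIC);cv2.imwrite(f"pics/crop_{n}.png",big[...,::-1])
E
```

```text
scene deck ((0.5475172400474548, -0.032645195722579956), (0.2685590386390686, 0.16195210814476013), 6.270808219909668)
[[0.6859999895095825, -0.09200000017881393], [0.6759999990463257, -0.029999999329447746], [0.48399999737739563, 0.041999999433755875], [0.4099999964237213, 0.017000000923871994], [0.42899999022483826, -0.12700000405311584]]
orange 167.5 (252, 207, 15, 17) ((259.0960998535156, 215.4124298095703), (12.338796615600586, 18.38680076599121), 129.76712036132812) [[ 0.349 -0.147  0.146]] [[ 0.458 -0.038  0.05 ]]
orange 130.0 (266, 168, 16, 12) ((273.9458312988281, 173.23963928222656), (11.003348350524902, 15.288058280944824), 101.99217987060547) [[0.601 0.027 0.146]] [[0.739 0.157 0.05 ]]Traceback (most recent call last):
  File "<stdin>", line 9, in <module>
    return _nx.concatenate(arrs, 0, dtype=dtype, casting=casting)
           ~~~~~~~~~~~~~~~^^^^^^^^^^^^^^^^^^^^^^^^^^^^^^^^^^^^^^^
ValueError: need at least one array to concatenate
```

```bash
python3 - <<'E'
from h import *
n="side";x0,y0,x1,y1=215,170,325,270
p=np.load(n+".npz")['p'];h=cv2.cvtColor(p,cv2.COLOR_RGB2HSV)
print(h[238,300],h[250,265])
def mask(lo,hi):
    m=cv2.inRange(h,lo,hi);k=np.zeros_like(m);k[y0:y1,x0:x1]=m[y0:y1,x0:x1];return k
b=mask((100,90,20),(122,255,255))
k,l,st,ce=cv2.connectedComponentsWithStats(b)
for i in range(1,k):
    if st[i,4]>40:
        c=np.argwhere(l==i)[:,::-1];W=plane(n,c,.018)[:,:2].astype(np.float32);print(st[i],cv2.minAreaRect(W))
o=mask((3,150,80),(18,255,255))
cs,_=cv2.findContours(o,cv2.RETR_EXTERNAL,cv2.CHAIN_APPROX_NONE)
for q in cs:
    if cv2.contourArea(q)>15:
        e=cv2.fitEllipse(q);print('orange',cv2.contourArea(q),cv2.boundingRect(q),e,plane(n,[e[0]],.146).round(3),plane(n,[e[0]],.05).round(3))
big=cv2.resize(p[y0:y1,x0:x1],None,fx=6,fy=6,interpolation=cv2.INTER_CUBIC);cv2.imwrite("pics/crop_side.png",big[...,::-1])
E
```

```text
[109  94 100] [108 100 112]
[259 218  10  16  76] ((0.5582024455070496, 0.019382432103157043), (0.07613928616046906, 0.029453853145241737), 60.32445526123047)
[228 218  88  47 944] ((0.5574722290039062, -0.025928527116775513), (0.25569456815719604, 0.1522909551858902), 5.339919090270996)
[246 223   9   9  46] ((0.5199875831604004, 0.03457018360495567), (0.03540411964058876, 0.026559248566627502), 7.0982818603515625)
orange 30.0 (242, 228, 15, 12) ((249.1242218017578, 233.8128204345703), (2.347670793533325, 19.50142478942871), 128.5483856201172) [[ 0.412 -0.105  0.146]] [[ 0.472 -0.017  0.05 ]]
orange 161.5 (267, 181, 18, 14) ((275.7320861816406, 187.24554443359375), (12.726222038269043, 16.67616081237793), 106.007080078125) [[0.609 0.032 0.146]] [[0.697 0.139 0.05 ]]
```

View pics/crop_side.png

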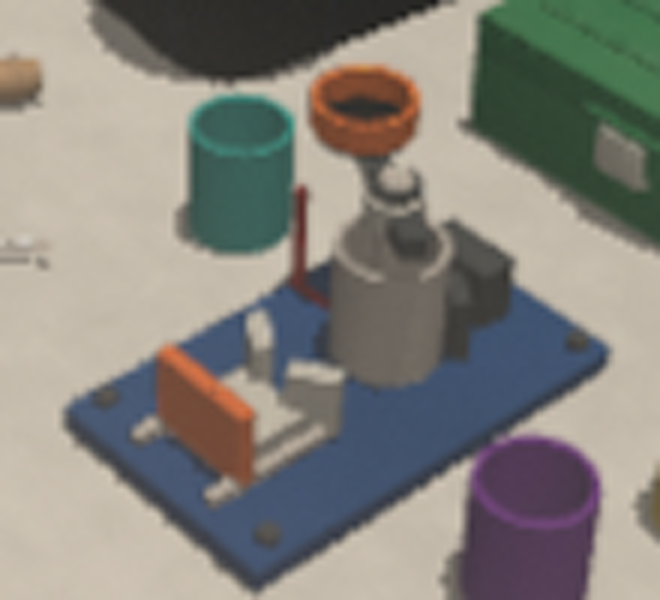

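The crop confirms it: orange push plate at crop (205,415), cup at (365,110), red pin at (300,240), grey pipe at (390,300), all on the blue deck. I'll move over the fixture next and raise the tool on the way.

```bash
python3 -m crank '[-10,-10,-8,-7,-44.6,-48,-8,-26,-44.6,-48,-8,-26,-44.6,-48,-8,-26,-44.6,-48,-8,-26,-44.6,-48,-8,-26,-44.6,-48,-8,-26,-44.6,-48,-8,-26,-44.6,-48,-8,-26,-44.6,-48,-8,-26,-44.6,-48,-8,-26,-44.6,-48,-8,-26]' 0
python3 -c "
from rig import env
print(env.get_calibration('wrist'),env.grip_point_offset)"
```

```text
t: 1.1
eef_pos: [0.3966, 0.1098, 0.283]
tcp_rot: [-0.165, 3.137, 0.0]
ft_force: [-0.0, 0.3, 0.1]
width: 0.189
grip_force: 0.0
{'fx': 297.3186396354542, 'fy': 297.3186396354542, 'cx': 255.08182585790382, 'cy': 189.1483618244446, 'hand_eye': array([[-1.46360100e-03, -9.65898904e-01, -2.58915364e-01,
         7.10072497e-02],
       [ 9.99998860e-01, -1.51010836e-03, -1.92623379e-05,
         2.53895848e-04],
       [-3.72384785e-04, -2.58915097e-01,  9.65900012e-01,
        -1.67112476e-01],
       [ 0.00000000e+00,  0.00000000e+00,  0.00000000e+00,
         1.00000000e+00]])} -0.0188
```

```bash
python3 -m crank '[-4,-8,0,0,-8.4,-16,0,0,-8.4,-16,0,0,-8.4,-16,0,0,-8.4,-16,0,0,-8.4,-16,0,0,-8.4,-16,0,0]'
cat >> h.py <<'E'
from scipy.spatial.transform import Rotation as Ro
def wplane(s,uv,z):
    c=env.get_calibration('wrist');H=c['hand_eye'];uv=np.atleast_2d(uv).astype(float)
    d=(uv-[c['cx'],c['cy']])/c['fx'];r=np.linalg.norm(d,axis=1);k=np.where(r>1e-9,np.sin(r)/np.maximum(r,1e-9),1)
    ray=np.c_[d*k[:,None],np.cos(r)]
    R=Ro.from_rotvec(s['tcp_rot']).as_matrix();o=R@H[:3,3]+s['eef_pos'];w=ray@H[:3,:3].T@R.T
    return o+w*((z-o[2])/w[:,2])[:,None]
def look(name):
    s=env.read_state();p,d=env.read_camera('wrist');np.savez('w.npz',p=p,d=d,**{k:s[k] for k in('eef_pos','tcp_rot')})
    cv2.imwrite(f'pics/{name}.png',p[...,::-1]);return s,p,d
E
python3 - <<'E'
from h import *
s,p,d=look('w1');print(s['eef_pos'],s['tcp_rot'])
h=cv2.cvtColor(p,cv2.COLOR_RGB2HSV)
b=cv2.inRange(h,(100,90,20),(122,255,255))
k,l,st,ce=cv2.connectedComponentsWithStats(b)
for i in range(1,k):
    if st[i,4]>300:
        c=np.argwhere(l==i)[:,::-1];W=wplane(s,c,.018)[:,:2].astype(np.float32);print(st[i],cv2.minAreaRect(W))
o=cv2.inRange(h,(3,150,60),(18,255,255))
cs,_=cv2.findContours(o,cv2.RETR_EXTERNAL,cv2.CHAIN_APPROX_NONE)
for q in cs:
    if cv2.contourArea(q)>60:
        e=cv2.fitEllipse(q);print('orange',cv2.contourArea(q),cv2.boundingRect(q),e,wplane(s,[e[0]],.146).round(4),wplane(s,[e[0]],.06).round(4))
E
```

```text
t: 1.68
eef_pos: [0.4965, -0.0388, 0.2821]
tcp_rot: [0.162, -3.136, -0.001]
ft_force: [-0.7, -0.6, -0.2]
width: 0.003
grip_force: 0.0
[ 0.49652028 -0.03881685  0.28213923] [ 1.61973070e-01 -3.13564463e+00 -1.30548388e-03]
[ 208  115  108  126 8360] ((0.5266087055206299, -0.024797379970550537), (0.19496123492717743, 0.1574225276708603), 5.8378095626831055)
orange 4875.0 (58, 309, 318, 34) ((227.53451538085938, 326.6711730957031), (28.95682716369629, 305.5596008300781), 91.70150756835938) [[ 0.6966 -0.0545  0.146 ]] [[ 0.7733 -0.0569  0.06  ]]
orange 65.0 (249, 257, 4, 54) ((250.18292236328125, 279.783203125), (3.116490125656128, 53.1525764465332), 0.8723889589309692) [[ 0.6181 -0.0319  0.146 ]] [[ 0.6725 -0.0279  0.06  ]]
orange 513.0 (236, 135, 55, 11) ((262.76324462890625, 140.0857696533203), (10.915558815002441, 67.96251678466797), 90.09305572509766) [[ 0.4541 -0.0349  0.146 ]] [[ 0.4621 -0.0317  0.06  ]]
orange 2072.5 (74, 21, 162, 31) ((155.9427032470703, 35.78186798095703), (26.279600143432617, 166.32989501953125), 86.52301788330078) [[ 0.3517 -0.1575  0.146 ]] [[ 0.3306 -0.1891  0.06  ]]
```

View pics/w1.png

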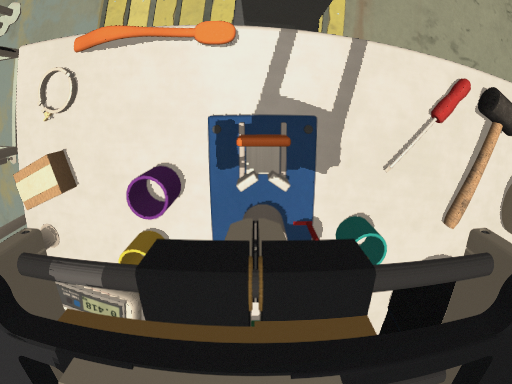

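Robot side is at the top of this wrist picture. The plate is at (263,140) and the near deck corners at (208,115) and (316,115). The gripper hides the cup. The plate gives fixture y≈0, so the yaw of about 5.9° and the origin near (0.594,-0.018) agree. I'll push the jaw first.

```bash
python3 -m crank '[3.5,0.5,2,0,7.1,1.1,5,0,7.1,1.1,9,0,7.1,1.1,13,0,7.1,1.1,17,0,7.1,1.1,20,0,7.1,1.1,22,0,7.1,1.1,23.2,0,7.1,1.1,23.2,0,7.1,1.1,23.2,0]'
```

```text
t: 2.57
eef_pos: [0.4243, -0.0338, 0.0508]
tcp_rot: [0.168, -3.136, -0.001]
ft_force: [0.7, 1.2, -0.0]
width: 0.002
grip_force: 0.0
```

```bash
python3 -m crank '[-1,0,0,0,-1.8,0,0,0,-2.3,0,0,0,-2.7,0,0,0,-3.1,0,0,0,-3.5,0,0,0,-3.9,0,0,0,-4.3,0,0,0,-4.7,0,0,0,-5,0,0,0,-5,0,0,0]'; python3 -m crank '[-0.3,0,0,0,-0.6,0,0,0,-0.9,0,0,0,-0.9,0,0,0]'
```

```text
t: 3.48
eef_pos: [0.4755, -0.0298, 0.0508]
tcp_rot: [-0.165, 3.137, 0.0]
ft_force: [-0.5, 0.7, -0.1]
width: 0.008
grip_force: 0.0
t: 3.82
eef_pos: [0.4843, -0.0289, 0.0508]
tcp_rot: [-0.165, 3.137, 0.0]
ft_force: [-0.7, 0.2, -0.5]
width: 0.003
grip_force: 0.1
```

```bash
python3 -m crank '[-0.3,0,0,0,-0.6,0,0,0]'; python3 -m crank '[-0.3,0,0,0,-0.6,0,0,0]';python3 -m crank '[-0.2,0,0,0,-0.4,0,0,0]'
```

```text
t: 3.98
eef_pos: [0.4896, -0.0283, 0.0508]
tcp_rot: [0.165, -3.137, -0.0]
ft_force: [-14.3, -1.5, 5.1]
width: 0.004
grip_force: 9.1
t: 4.15
eef_pos: [0.4896, -0.0282, 0.0502]
tcp_rot: [0.165, -3.123, 0.0]
ft_force: [-48.7, -6.2, 37.6]
width: 0.006
grip_force: 24.8
t: 4.32
eef_pos: [0.4895, -0.0281, 0.0495]
tcp_rot: [0.164, -3.114, 0.0]
ft_force: [-65.6, -8.6, 53.6]
width: 0.004
grip_force: 33.8
```

```bash
python3 -m crank '[1.5,0,0,0,4,0,0,0,4,0,-3,0,4,0,-7,0,4,0,-11,0,4,0,-15,0,2,0,-19,0,-2,0,-23,0,-6,0,-24,0,-10,0,-25,0,-13,0,-25,0,-14,0,-25,0]'; python3 -m crank '[0,0,0,0,0,0,0,0]'
python3 - <<'E'
from h import *
s,p,d=look('w2');print(s['eef_pos'],s['tcp_rot'])
h=cv2.cvtColor(p,cv2.COLOR_RGB2HSV)
b=cv2.inRange(h,(100,90,20),(122,255,255))
k,l,st,ce=cv2.connectedComponentsWithStats(b)
for i in range(1,k):
    if st[i,4]>300:
        c=np.argwhere(l==i)[:,::-1];W=wplane(s,c,.018)[:,:2].astype(np.float32);print(st[i],cv2.minAreaRect(W))
o=cv2.inRange(h,(3,150,60),(18,255,255))
cs,_=cv2.findContours(o,cv2.RETR_EXTERNAL,cv2.CHAIN_APPROX_NONE)
for q in cs:
    if cv2.contourArea(q)>60:
        e=cv2.fitEllipse(q);print('orange',cv2.contourArea(q),cv2.boundingRect(q),e,wplane(s,[e[0]],.146).round(4),wplane(s,[e[0]],.072).round(4))
E
```

```text
t: 5.32
eef_pos: [0.6436, -0.0119, 0.3]
tcp_rot: [-0.166, 3.135, 0.001]
ft_force: [1.0, 0.1, -0.2]
width: 0.009
grip_force: 0.0
t: 5.48
eef_pos: [0.6394, -0.0124, 0.3]
tcp_rot: [0.165, -3.136, -0.0]
ft_force: [-0.5, -0.4, -0.1]
width: 0.007
grip_force: 0.0
[ 0.63940948 -0.01238421  0.29995097] [ 1.65436576e-01 -3.13626965e+00 -2.78713961e-04]
[ 202   23  106  168 9951] ((0.5601060390472412, -0.02101559191942215), (0.2604947090148926, 0.15781569480895996), 5.946096897125244)
orange 4780.0 (59, 309, 316, 34) ((226.5183563232422, 326.47698974609375), (28.929811477661133, 301.7355651855469), 91.76676177978516) [[ 0.8555 -0.0296  0.146 ]] [[ 0.9216 -0.0319  0.072 ]]
orange 2185.0 (279, 134, 54, 54) ((305.1488952636719, 160.5657958984375), (52.277992248535156, 53.288726806640625), 137.87939453125) [[0.616 0.041 0.146]] [[0.6269 0.055  0.072 ]]
orange 508.0 (229, 60, 52, 13) ((254.41175842285156, 66.074462890625), (11.330337524414062, 68.30269622802734), 90.06255340576172) [[ 0.5197 -0.0253  0.146 ]] [[ 0.5084 -0.0266  0.072 ]]
```

View pics/w2.png

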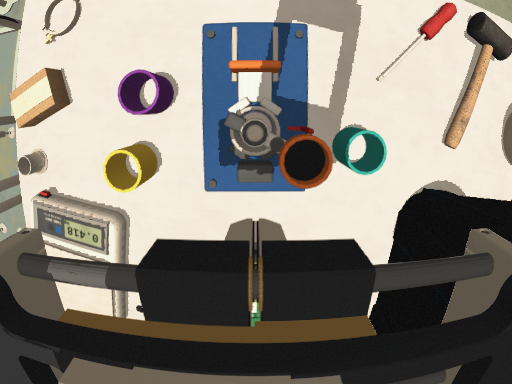

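Clear view: jaw shut against the pipe, plate at (254,66), post at (257,131), cup at (305,160) with the black floor, and the red mark at (300,129). I'll check the axis from the post and work out rows for the circle.

```bash
python3 - <<'E'
from h import *
z=np.load('w.npz');p=z['p'];s=dict(eef_pos=z['eef_pos'],tcp_rot=z['tcp_rot'])
g=cv2.GaussianBlur(cv2.cvtColor(p,cv2.COLOR_RGB2GRAY),(3,3),0)
c=cv2.HoughCircles(g,cv2.HOUGH_GRADIENT,1.2,3,param1=80,param2=12,minRadius=5,maxRadius=30)[0]
for q in c[:]:
    if abs(q[0]-256)<15 and abs(q[1]-131)<15: print(q,wplane(s,[q[:2]],.139).round(4),wplane(s,[q[:2]],.093).round(4))
E
```

```text
[256.2      127.8       23.960001] [[ 0.5866 -0.0163  0.139 ]] [[ 0.5891 -0.0159  0.093 ]]
[245.40001  130.20001   27.920002] [[ 0.5905 -0.0279  0.139 ]] [[ 0.5935 -0.029   0.093 ]]
[250.20001  123.00001   22.640001] [[ 0.582  -0.0234  0.139 ]] [[ 0.5839 -0.024   0.093 ]]
[264.6      131.40001   29.240002] [[ 0.5896 -0.0067  0.139 ]] [[ 0.5925 -0.0049  0.093 ]]
[261.       124.200005  18.32    ] [[ 0.5821 -0.0115  0.139 ]] [[ 0.584  -0.0104  0.093 ]]
[246.6      123.00001   22.640001] [[ 0.5824 -0.0274  0.139 ]] [[ 0.5843 -0.0284  0.093 ]]
[257.40002 123.00001  18.68   ] [[ 0.5812 -0.0156  0.139 ]] [[ 0.5829 -0.015   0.093 ]]
[257.40002 137.40001  17.36   ] [[ 0.5971 -0.0139  0.139 ]] [[ 0.601  -0.0131  0.093 ]]
[253.8  132.6   12.68] [[ 0.5922 -0.0184  0.139 ]] [[ 0.5954 -0.0182  0.093 ]]
[244.20001  126.600006  20.      ] [[ 0.5866 -0.0296  0.139 ]] [[ 0.5891 -0.031   0.093 ]]
[263.40002  138.6       22.640001] [[ 0.5977 -0.0072  0.139 ]] [[ 0.6017 -0.0055  0.093 ]]
[252.6  127.8   17.36] [[ 0.587  -0.0203  0.139 ]] [[ 0.5896 -0.0204  0.093 ]]
[261.       120.600006  14.720001] [[ 
[... 1258 characters left out ...]
9  -0.0008  0.093 ]]
[252.6 144.6   8. ] [[ 0.6056 -0.0184  0.139 ]] [[ 0.6107 -0.0182  0.093 ]]
[258.6       118.200005    6.6800003] [[ 0.5758 -0.0148  0.139 ]] [[ 0.5768 -0.0142  0.093 ]]
[268.2 139.8   8. ] [[ 0.5985 -0.0018  0.139 ]] [[0.6026 0.0007 0.093 ]]
[244.20001   143.40001     6.6800003] [[ 0.6052 -0.0277  0.139 ]] [[ 0.6103 -0.0289  0.093 ]]
[267.      143.40001   7.76   ] [[ 0.6026 -0.0027  0.139 ]] [[ 6.073e-01 -3.000e-04  9.300e-02]]
[264.6  125.4    6.56] [[ 0.583  -0.0075  0.139 ]] [[ 0.585  -0.0058  0.093 ]]
[270.6      118.200005   6.32    ] [[ 0.5744 -0.0018  0.139 ]] [[0.5751 0.0007 0.093 ]]
[241.8  129.     5.42] [[ 0.5895 -0.0319  0.139 ]] [[ 0.5924 -0.0337  0.093 ]]
```

```bash
python3 -m crank '[1,3,0,0,1.75,5.66,0,0,1.75,5.66,3,0,1.75,5.66,7,0,1.75,5.66,11,0,1.75,5.66,14,0,1.75,5.66,16,0,1.75,5.66,16,0,1.75,5.66,16,0]'; python3 -m crank '[0,0,0.5,0,0,0,0.9,0,0,0,1.2,0,0,0,1.2,0]'
python3 - <<'E'
from h import *
s,p,d=look('w3');print(s['eef_pos'],s['ft_force'])
cv2.imwrite('pics/w3c.png',cv2.resize(p[110:320,150:380],None,fx=2.5,fy=2.5)[...,::-1])
E
```

```text
t: 6.28
eef_pos: [0.6142, 0.0417, 0.1409]
tcp_rot: [0.164, -3.136, -0.0]
ft_force: [-0.3, -0.1, 0.6]
width: 0.003
grip_force: 0.0
t: 6.62
eef_pos: [0.6159, 0.0419, 0.1294]
tcp_rot: [-0.165, 3.136, -0.0]
ft_force: [-0.1, 0.2, 0.4]
width: 0.006
grip_force: 0.0
[0.61589377 0.04185578 0.12936987] [-0.10467894  0.20490063  0.38156366]
```

View pics/w3c.png

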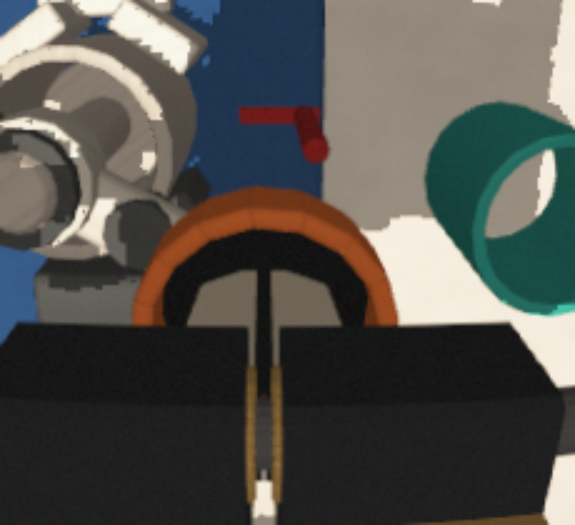

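The fingertips are centred inside the orange rim (crop 265,290), and the mark pin is at (315,145), still ahead. Pressing down.

```bash
python3 -m crank '[0,0,0.5,0,0,0,1,0,0,0,1.35,0,0,0,1.35,0,0,0,1.35,0]'
python3 - <<'E'
from h import *
ph=[-28]+list(range(-20,381,10))
A=np.deg2rad(ph);x=6.5*np.sin(A);y=6.5*np.cos(A)
for i in range(0,len(ph)-1,11):
    print(ph[i+1:i+12],[round(float(v),2) for j in range(i+1,min(i+12,len(ph))) for v in(x[j]-x[i],y[j]-y[i],0,0)])
E
```

```text
t: 7.08
eef_pos: [0.6165, 0.042, 0.1162]
tcp_rot: [-0.165, 3.135, -0.0]
ft_force: [0.7, 0.0, 8.0]
width: 0.005
grip_force: 3.9
[-20, -10, 0, 10, 20, 30, 40, 50, 60, 70, 80] [0.83, 0.37, 0.0, 0.0, 1.92, 0.66, 0.0, 0.0, 3.05, 0.76, 0.0, 0.0, 4.18, 0.66, 0.0, 0.0, 5.27, 0.37, 0.0, 0.0, 6.3, -0.11, 0.0, 0.0, 7.23, -0.76, 0.0, 0.0, 8.03, -1.56, 0.0, 0.0, 8.68, -2.49, 0.0, 0.0, 9.16, -3.52, 0.0, 0.0, 9.45, -4.61, 0.0, 0.0]
[90, 100, 110, 120, 130, 140, 150, 160, 170, 180, 190] [0.1, -1.13, 0.0, 0.0, 0.0, -2.26, 0.0, 0.0, -0.29, -3.35, 0.0, 0.0, -0.77, -4.38, 0.0, 0.0, -1.42, -5.31, 0.0, 0.0, -2.22, -6.11, 0.0, 0.0, -3.15, -6.76, 0.0, 0.0, -4.18, -7.24, 0.0, 0.0, -5.27, -7.53, 0.0, 0.0, -6.4, -7.63, 0.0, 0.0, -7.53, -7.53, 0.0, 0.0]
[200, 210, 220, 230, 240, 250, 260, 270, 280, 290, 300] [-1.09, 0.29, 0.0, 0.0, -2.12, 0.77, 0.0, 0.0, -3.05, 1.42, 0.0, 0.0, -3.85, 2.22, 0.0, 0.0, -4.5, 3.15, 0.0, 0.0, -4.98, 4.18, 0.0, 0.0, -5.27, 5.27, 0.0, 0.0, -5.37, 6.4, 0.0, 0.0, -5.27, 7.53, 0.0, 0.0, -4.98, 8.62, 0.0, 0.0, -4.5, 9.65, 0.0, 0.0]
[310, 320, 330, 340, 350, 360, 370, 380] [0.65, 0.93, 0.0, 0.0, 1.45, 1.73, 0.0, 0.0, 2.38, 2.38, 0.0, 0.0, 3.41, 2.86, 0.0, 0.0, 4.5, 3.15, 0.0, 0.0, 5.63, 3.25, 0.0, 0.0, 6.76, 3.15, 0.0, 0.0, 7.85, 2.86, 0.0, 0.0]
```

```bash
python3 -m crank '[0.8,0.4,0,0,1.9,0.7,0,0,3.05,0.75,0,0,4.2,0.65,0,0,5.3,0.35,0,0,6.3,-0.1,0,0,7.25,-0.75,0,0,8.05,-1.55,0,0,8.7,-2.5,0,0,9.15,-3.5,0,0,9.45,-4.6,0,0]'
```

```text
t: 8.0
eef_pos: [0.5271, -0.0136, 0.1165]
tcp_rot: [-0.165, 3.135, 0.001]
ft_force: [1.6, 2.1, 7.5]
width: 0.005
grip_force: 3.8
```

```bash
python3 -m crank '[0.1,-1.15,0,0,0,-2.25,0,0,-0.3,-3.35,0,0,-0.75,-4.4,0,0,-1.4,-5.3,0,0,-2.2,-6.1,0,0,-3.15,-6.75,0,0,-4.2,-7.25,0,0,-5.25,-7.55,0,0,-6.4,-7.65,0,0,-7.55,-7.55,0,0]'
```

```text
t: 8.92
eef_pos: [0.6101, -0.081, 0.116]
tcp_rot: [-0.164, 3.137, 0.0]
ft_force: [-3.0, 2.4, 8.5]
width: 0.006
grip_force: 3.9
```

```bash
python3 -m crank '[-1.1,0.3,0,0,-2.1,0.75,0,0,-3.05,1.4,0,0,-3.85,2.2,0,0,-4.5,3.15,0,0,-5,4.2,0,0,-5.25,5.25,0,0,-5.35,6.4,0,0,-5.25,7.55,0,0,-5,8.6,0,0,-4.5,9.65,0,0]'
```

```text
t: 9.83
eef_pos: [0.6451, 0.0195, 0.1164]
tcp_rot: [-0.164, 3.135, -0.002]
ft_force: [-0.4, -3.4, 8.4]
width: 0.003
grip_force: 3.8
```

```bash
python3 -m crank '[0.65,0.95,0,0,1.45,1.75,0,0,2.4,2.4,0,0,3.4,2.85,0,0,4.5,3.15,0,0,5.65,3.25,0,0,6.75,3.15,0,0,7.3,3,0,0,7.85,2.85,0,0,7.85,2.85,0,0,7.85,2.85,0,0]'
python3 - <<'E'
from h import *
s,p,d=look('w4');print(s['eef_pos'],s['ft_force'])
h=cv2.cvtColor(p,cv2.COLOR_RGB2HSV)
cv2.imwrite('pics/w4c.png',cv2.resize(p[110:320,150:380],None,fx=2.5,fy=2.5)[...,::-1])
E
```

```text
t: 10.75
eef_pos: [0.5634, 0.04, 0.1164]
tcp_rot: [-0.165, 3.136, 0.0]
ft_force: [-1.0, 1.6, 7.4]
width: 0.009
grip_force: 3.8
[0.56340847 0.03998468 0.11635883] [-0.95807678  1.56411842  7.43943874]
```

View pics/w4c.png

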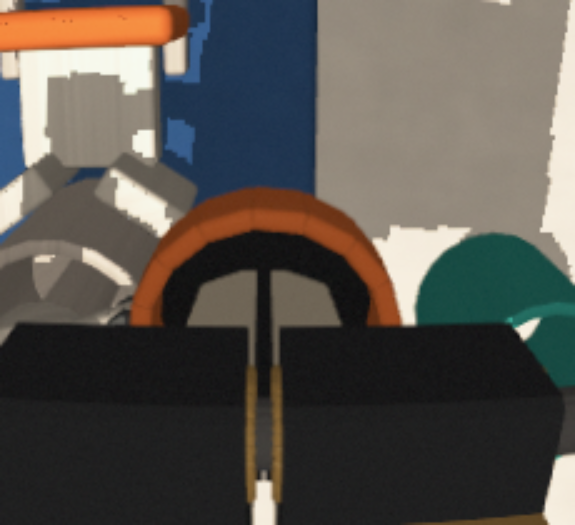

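The cup is around the fingers at crop (268,290), about 18-20° past the mark, and the jaw is still shut. Lifting straight up.

```bash
python3 -m crank '[0,0,-0.4,0,0,0,-0.8,0,0,0,-1.2,0,0,0,-1.7,0,0,0,-3,0,0,0,-5,0,0,0,-8,0,0,0,-12,0,-1.5,-2.5,-15,0,-4,-5,-18,0,-7,-5,-18,0,-7,-5,-18,0]'; python3 -m crank '[0,0,0,0,0,0,0,0]'
python3 - <<'E'
from h import *
s,p,d=look('w5');print(s['eef_pos'],s['ft_force'])
h=cv2.cvtColor(p,cv2.COLOR_RGB2HSV)
o=cv2.inRange(h,(3,150,60),(18,255,255))
cs,_=cv2.findContours(o,cv2.RETR_EXTERNAL,cv2.CHAIN_APPROX_NONE)
for q in cs:
    if cv2.contourArea(q)>60:
        e=cv2.fitEllipse(q);w=wplane(s,[e[0]],.146)[0];r=w[:2]-[.592,-.0175]
        print(cv2.boundingRect(q),w.round(4),wplane(s,[e[0]],.072).round(4),np.linalg.norm(r),np.rad2deg(np.arctan2(r[1],r[0]))-95.95)
E
```

```text
t: 11.8
eef_pos: [0.642, -0.0039, 0.2959]
tcp_rot: [-0.162, 3.135, -0.0]
ft_force: [0.9, 0.7, -2.7]
width: 0.004
grip_force: 0.0
t: 11.97
eef_pos: [0.6372, -0.0024, 0.2947]
tcp_rot: [0.165, -3.135, -0.0]
ft_force: [-0.3, -0.5, -0.2]
width: 0.006
grip_force: 0.0
[ 0.63723281 -0.00239318  0.2947116 ] [-0.29507495 -0.49299299 -0.24556466]
(60, 309, 315, 34) [ 0.8481 -0.0176  0.146 ] [[ 0.9139 -0.0195  0.072 ]] 0.25609293614511763 -95.97027113316074
(274, 87, 56, 56) [0.564  0.0398 0.146 ] [[0.5633 0.0513 0.072 ]] 0.06374932891324 20.10503414822429
(221, 61, 53, 13) [ 0.5191 -0.0227  0.146 ] [[ 0.5079 -0.0257  0.072 ]] 0.07308494362964606 -271.8844180713196
```

View pics/w5.png

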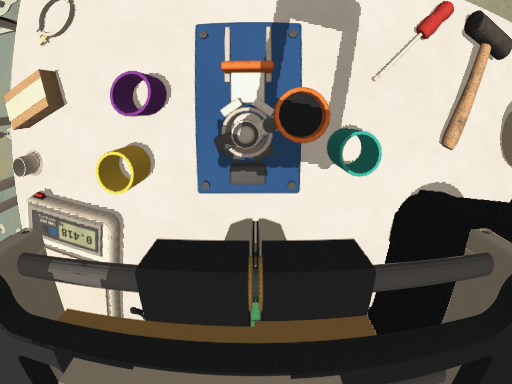

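The cup at (302,115) rests 20° past the mark. The jaw is shut with its plate at (247,66), the pipe is upright, and the bystanders are where they were.

```bash
python3 -c "
from rig import env
print(env.job_done())"
```

```text
the job is handed in; nothing more can be done
None
```

The job is handed in, with no verdict returned: the jaw was pushed home and the blade run one unbroken full circle, and the last picture shows the arm released about 20° past the mark, the jaw shut and the bystanders where they were.

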